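# Catch the ordered parts from the chute and set them on the scale

## Task

The part lying in the square wooden order tray shows which kind is wanted. Draw the scoop out of its bay by its pan, set it down on the open bench and let go, then take it again by the handle; hold it under the chute with that kind and raise the front edge of the pan against the chute's push-up bar until all three parts have slid into the pan, then set the filled scoop level in the middle of the scale's plate and let go. Leave the other chute, the two samples and the other things on the bench alone.

Things in the scene. Friction and masses are not known exactly. Their poses are not given: they have to be found in the camera images.
- scoop: Grey hand scoop, 180 g: open rectangular pan 110 (x) by 100 (y) by 45 high, walls and floor 8 thick; bar handle 20 wide, z 21 to 45, running from the rear wall along -x to x = -175. Front wall: x = 47 to 55. Origin: centre of the pan's underside. At the start it stands on the bench, its whole handle and the last 1 cm of the pan under the roof of the bay.
- scoop_grip (a point): Grip point in the middle of the scoop's handle, at (-125, 0, 33) from the scoop's origin
- bay: Fixed plywood storage bay for the scoop at the left of the bench, 150 deep (x), 136 wide (y), open at its -x side, side walls and rear wall, roof from 75 to 87 high, a carton on the roof up to 172. Origin: centre of its foot.
- chute_round: One of two fixed side-by-side steel chutes, the one holding the three round parts. Origin: on the bench straight under the middle of its outlet lip. The lip is 180 high; the chute rises from it at 30 degrees towards +x, 240 long, 56 wide, side walls 30 high; 75 wide foot and two posts below it from x = 50 to 220.
- gate_round (a joint): Lift gate at the lip of chute_round (m): 0 shut, slides straight up to 0.046, falls shut by its 70 g. Parts pass freely from 0.038. Its push-up bar hangs below and behind the lip: centre of the bar's underside at (17, 0, 115) from the chute's origin when shut; bar 24 deep (x), 84 wide (y). The pan's front wall raised against it lifts the gate; parts land 5 to 80 on the -x side of the lip.
- round0_center (a point): Centre of a round part in chute_round (disc 36 diameter, 22 thick, black, 35 g); number 0 lies nearest the gate
- round1_center (a point): Centre of a round part in chute_round (disc 36 diameter, 22 thick, black, 35 g); number 0 lies nearest the gate
- round2_center (a point): Centre of a round part in chute_round (disc 36 diameter, 22 thick, black, 35 g); number 0 lies nearest the gate
- chute_square: One of two fixed side-by-side steel chutes, the one holding the three square parts. Origin: on the bench straight under the middle of its outlet lip. The lip is 180 high; the chute rises from it at 30 degrees towards +x, 240 long, 56 wide, side walls 30 high; 75 wide foot and two posts below it from x = 50 to 220.
- gate_square (a joint): Lift gate at the lip of chute_square (m): 0 shut, slides straight up to 0.046, falls shut by its 70 g. Parts pass freely from 0.038. Its push-up bar hangs below and behind the lip: centre of the bar's underside at (17, 0, 115) from the chute's origin when shut; bar 24 deep (x), 84 wide (y). The pan's front wall raised against it lifts the gate; parts land 5 to 80 on the -x side of the lip.
- square0_center (a point): Centre of a square part in chute_square (block 34 x 34 x 22, black, 35 g); number 0 lies nearest the gate
- square1_center (a point): Centre of a square part in chute_square (block 34 x 34 x 22, black, 35 g); number 0 lies nearest the gate
- square2_center (a point): Centre of a square part in chute_square (block 34 x 34 x 22, black, 35 g); number 0 lies nearest the gate
- sample_round: A spare round part (disc 36 diameter, 22 thick, black). Lies either in the order tray or in the reject dish. Origin: centre of its underside.
- sample_square: A spare square part (block 34 x 34 x 22, black). Lies either in the order tray or in the reject dish. Origin: centre of its underside.
- order_spot (a point): Middle of the floor of the order tray, a square wooden tray 80 x 80 x 20 at the far right of the bench; the part lying in it shows which kind is ordered
- reject_dish: Fixed round black dish, 100 diameter, 20 high, at the far left; the part lying in it is not wanted. Origin: centre of its foot
- scale: Fixed bench scale at the right: square steel plate 160 (x) by 150 (y), its top 40 above the bench; a 30 high grey housing sticks out 50 past the plate at -y. Origin: on the bench under the plate's centre
- housing_a: Bystander: black round cast housing lying flat, 84 diameter, 28 high; it or the tape roll stands in the open middle of the bench. Origin: centre of its underside
- housing_b: Bystander: another black housing, 84 diameter, 28 high, at the far left. Origin: centre of its underside
- tape_roll: Bystander: roll of brown tape lying flat, 90 outside and 72 inside diameter, 45 high; it or housing_a stands in the open middle of the bench. Origin: centre of its underside
- spray_can: Bystander: upright spray can, 52 diameter, 150 high, left of the chutes. Origin: centre of its underside
- screwdriver: Bystander: screwdriver lying near the robot on the left, about 200 long along its x. Origin: underside
Mind the look-alikes: they are no part of the job. What is shaped like the part that bears round0_center but blue or red is not meant.

How it is judged:
By the outcome, as a careful person would: the job done as asked, in the order asked, and still so for the second after the job is handed in, with the robot touching nothing.
It also fails if it takes over 72 s, if anything falls off the work surface, if the arm or the gripper's body presses on something with over 40 N, if the wrist force passes 120 N, or if a joint passes its speed limit or range.

## Robot

A 6-joint arm with a two-finger parallel gripper is mounted at the origin on the work surface. World frame = base frame: x ahead of the robot, y to its left, z up, the work surface at z = 0. Lengths are in m, angles in rad, forces in N, time in s.
With the tool pointing down it reaches from about 0.375 to 0.9 m from the base axis. Payload 3.1 kg.
Tool frame: the origin (TCP) lies at the centre of the arm's flange, where the gripper is bolted on; the fingertips stand 173 mm ahead of it and the grasp point (between the pads) lies 155 mm ahead of it; z points along the fingers, y is the line along which they close (so a half turn about z gives the same grasp; the last joint's range is limited). The gripper opens to 85 mm and grips with 20 to 120 N. Pads are 22 mm wide; open, the fingers measure 114 mm over their backs; the gripper's body (76 mm by 85 mm) begins 54 mm behind the grasp point. The pads swing forward as they close: fully open they stand 13 mm farther back than shut.
Start: joints at [1.048, 0.527, 1.433, -0, 1.181, -0.178], TCP at [0.211, 0.588, 0.405] pointing down, gripper open.
Joint ranges: [-3.08, 3.08], [-0.75, 2.2], [0.22, 2.44], [-1.43, 4.57], [0, 2.65], [-2.85, 2.85]. Speed limits (rad/s): [2.79, 2.79, 3.14, 3.14, 3.14, 3.14].

## Interface

Orientations are given as a unit quaternion [x, y, z, w].
In Python, from station import * gives the robot as it stands.
- The arm moves only by the shell command python3 -m jog 'ROWS' [OPENING] [FORCE]. ROWS is a JSON object of lists of equal length, an entry for each row: "linear": the shift along the world's x, y, z in mm, a list of three; "turn": the turn about the world's z in units of 5 degrees (1.0 is 5 degrees). A call has 1 to 12 rows; each row shifts and turns the commanded pose from where the row before left it; what a row does not reach is not made up. A row lasts 1/8 s, in which the tool goes at most 62.5 mm and 10.7 degrees, less where a joint would pass 70% of its speed; a pose out of reach is approached as far as the arm can. A call is refused whole if a number of a shift passes 62.5 or a number of a turn 1, either way. A call with a gripper value outside its range is refused whole. OPENING is the opening, from 0 (shut) to 1 (fully open), set as the call begins (- or left out, the last holds). The fingers move at their own pace and stop on an object; FORCE is the grip in N (left out, the last holds). Time passes only in rows, so rows that do not move let the fingers close. It gives the time, the measured TCP pose, the force, the opening and the grip force at its end, in the units of the state.
- sense(): the state, without advancing time (a new reading comes with each control period).
- snapshot(name): name is "scene" or "top" or "wrist"; returns the picture (400x640x3 uint8, red, green, blue); there is no depth.
- get_calibration(name): a dict with "fx", "fy", "cx", "cy" (pixels), "dist_coeffs" ([k1, k2, p1, p2, k3] as OpenCV has them; the pictures are not rectified), "world_to_cam" (4x4, takes a point from world to camera coordinates). Camera axes: x right, y down, z forward; pixel columns grow to the right and rows downward; lengths in m; the calibration is good to about 2 mm. A picture is of the moment at which its call begins: read the wrist's pose just before it. get_calibration takes no time and is no camera call; for the wrist camera it gives the pose at the moment of the call.
- sign_off(): hands the job in; it is judged then, once.
The state is a dict: "t": time; "q": joint angles; "qd": joint speeds; "tau": joint torques, N m; "tcp_pos": TCP position; "tool_rot": TCP orientation; "force": force on the tool from outside, world axes, zero at the start; "ft_torque": the same for the moment, N m; "finger_gap": opening from 0.0 (shut) to 1.0 (fully open); "gripper_force": force on a finger pad.
Only numpy, scipy, OpenCV 4.12 (cv2) and the standard library are available. Lean on these libraries where they do the work, as an engineer would, in place of code of your own. Each camera call takes 0.05 s, during which the arm holds its last target. There are 200 camera calls.

## Working session

There is one attempt and no reset: what is moved stays moved. The work goes in short steps, Python scripts to look and compute and a shell command to move; the robot and the scene stay as the last step left them, time stands still between calls to the robot, and variables do not carry over. Pictures are saved under pics/ and viewed, at most 10 in all, crops included, and the job is handed in when it is done.

```bash
ls; mkdir -p pics; python3 - <<'E'
from station import *
import cv2,numpy as np
for n in ("scene","top"):
    im=snapshot(n); cv2.imwrite(f"pics/{n}0.png",im[:,:,::-1])
    c=get_calibration(n); print(n,c)
print(sense())
E
```

```text
pics
scene {'fx': 404.2773163038057, 'fy': 404.2773163038057, 'cx': 312.27301344607866, 'cy': 205.2006817362242, 'dist_coeffs': array([-0.0444887,  0.       ,  0.       ,  0.       ,  0.       ]), 'world_to_cam': array([[-0.2159023 ,  0.97634921, -0.0113319 ,  0.09269879],
       [ 0.58950743,  0.12108983, -0.79863524, -0.18240771],
       [-0.77837471, -0.17910743, -0.60170869,  1.61565386],
       [ 0.        ,  0.        ,  0.        ,  1.        ]])}
top {'fx': 470.6864109789503, 'fy': 470.6864109789503, 'cx': 316.28859290680947, 'cy': 198.65997943702385, 'dist_coeffs': array([0.03886523, 0.        , 0.        , 0.        , 0.        ]), 'world_to_cam': array([[-0.01431876, -0.9998551 ,  0.00920563,  0.02359662],
       [-0.99656512,  0.01351942, -0.08170178,  0.52243565],
       [ 0.08156548, -0.01034388, -0.99661431,  1.42603847],
       [ 0.        ,  0.        ,  0.        ,  1.        ]])}
{'t': 0.1, 'q': array([ 1.04748996e+00,  5.28381228e-01,  1.43379634e+00, -6.74454149e-06,
        1.18140853e+00, -1.78488334e-01]), 'qd': array([ 0.00011777, -0.00187175, -0.00293389, -0.00083793, -0.00154609,
       -0.00137322]), 'tau': array([ 7.14121506e-04, -4.43309999e+01, -1.78587359e+01, -1.38453256e-04,
        3.82727696e-03, -4.77023754e-07]), 'tcp_pos': array([0.21107083, 0.58794337, 0.40381915]), 'tool_rot': array([ 1.71554797e-01,  9.85174075e-01, -9.37057351e-04, -3.39684947e-04]), 'force': array([-0.31072288, -0.77928017, -0.35090028]), 'ft_torque': array([-0.02582097, -0.02231153, -0.00843088]), 'gripper_force': 0.0, 'finger_gap': 1.0016951644706464}
```

View pics/scene0.png

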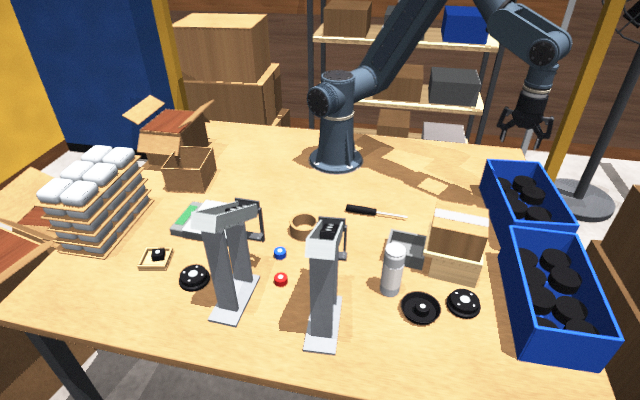

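View pics/top0.png

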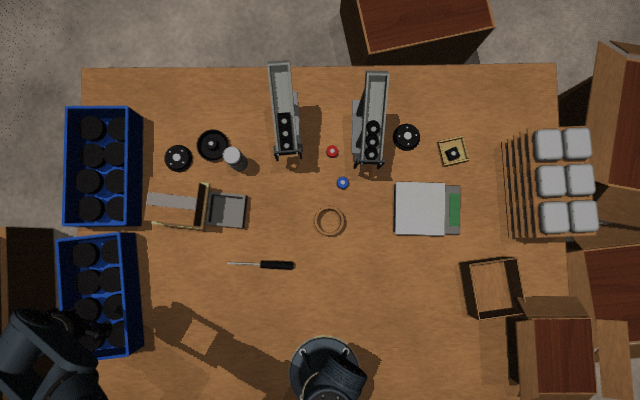

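```bash
python3 - <<'E'
import cv2,numpy as np
t=cv2.imread("pics/top0.png")
def c(x,y,w,h): return cv2.resize(t[y:y+h,x:x+w],(390,290),interpolation=cv2.INTER_CUBIC)
a=np.vstack([np.hstack([c(431,134,44,33),c(180,125,70,52)]),np.hstack([c(255,55,160,119),c(140,175,120,89)])])
cv2.imwrite("pics/crop1.png",a)
E
```

```text
(no output)
```

View pics/crop1.png

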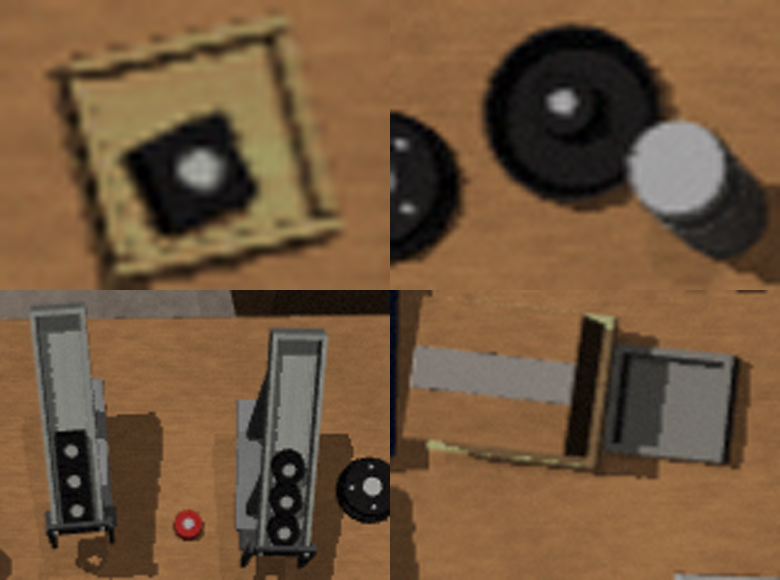

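The ordered part in the tray (top px 453,151) is a square block, and a round disc lies in the reject dish (212,145). So the wanted chute is the left one in the top view (285,130), which holds three square blocks. The right chute (374,130) holds discs. The red (332,151) and blue (343,183) pieces are decoys. The pan is at (228,210), pointing towards world -y, with its handle in the bay.

```bash
cat > h.py <<'E'
from station import *
import cv2,numpy as np
def ray(c,px):
    K=np.array([[c['fx'],0,c['cx']],[0,c['fy'],c['cy']],[0,0,1]])
    u=cv2.undistortPoints(np.array([[px]],float),K,np.array(c['dist_coeffs']))[0,0]
    M=np.array(c['world_to_cam']);R,t=M[:3,:3],M[:3,3]
    return -R.T@t, R.T@np.array([u[0],u[1],1.])
def onz(c,px,z):
    o,d=ray(c,px); return (o+d*(z-o[2])/d[2])
def tri(obs):
    A=np.zeros((3,3));b=np.zeros(3)
    for c,px in obs:
        o,d=ray(c,px);d=d/np.linalg.norm(d);P=np.eye(3)-np.outer(d,d);A+=P;b+=P@o
    p=np.linalg.solve(A,b)
    return p,[np.linalg.norm(np.cross(p-ray(c,px)[0],ray(c,px)[1]/np.linalg.norm(ray(c,px)[1]))) for c,px in obs]
def proj(c,P):
    K=np.array([[c['fx'],0,c['cx']],[0,c['fy'],c['cy']],[0,0,1]]);M=np.array(c['world_to_cam'])
    return cv2.projectPoints(np.array(P,float).reshape(-1,1,3),cv2.Rodrigues(M[:3,:3])[0],M[:3,3],K,np.array(c['dist_coeffs']))[0][:,0]
E
python3 - <<'E'
from h import *
np.set_printoptions(precision=4,suppress=True)
c=get_calibration('top')
for n,p,z in [('panTL',(209.8,192.8),.045),('TR',(247.7,195),.045),('BR',(246.2,228.7),.045),('BL',(206.2,225.6),.045),
 ('roofT',(209,183),.172),('roofB',(203,229),.172),('tape',(329,221),.045),('chSq gate L',(275,155),.2),('R',(301,154),.2),('chSq far L',(268,62),.33),('far R',(290,62),.33),('scale TL',(397,182),.04),('TR',(446,183),.04),('BR',(444,236),.04),('BL',(395,234),.04),('can',(233,155),.15),('sdL',(228,263),.01),('sdR',(295,266),.01),('ch2 L',(357,163),.2),('red',(332,151),.02),('blue',(343,183),.02)]: print(n,onz(c,p,z))
w=get_calibration('wrist'); M=w['world_to_cam']; print('wrist cam',-M[:3,:3].T@M[:3,3],M[:3,:3],w['fx'],w['cx'],w['cy'])
E
```

```text
panTL [0.5429 0.3374 0.045 ]
TR [0.5347 0.2235 0.045 ]
BR [0.4332 0.2282 0.045 ]
BL [0.4442 0.3476 0.045 ]
roofT [0.5576 0.3122 0.172 ]
roofB [0.4316 0.3279 0.172 ]
tape [ 0.4527 -0.0208  0.045 ]
chSq gate L [0.6283 0.1284 0.2   ]
R [0.6302 0.0579 0.2   ]
chSq far L [0.8369 0.1337 0.33  ]
far R [0.8364 0.0795 0.33  ]
scale TL [ 0.5687 -0.23    0.04  ]
TR [ 0.5636 -0.3787  0.04  ]
BR [ 0.4031 -0.3667  0.04  ]
BL [ 0.411  -0.2194  0.04  ]
can [0.6386 0.2502 0.15  ]
sdL [0.3302 0.2886 0.01  ]
sdR [0.3179 0.0843 0.01  ]
ch2 L [ 0.6036 -0.0936  0.2   ]
red [ 0.6705 -0.0346  0.02  ]
blue [ 0.5702 -0.0669  0.02  ]
wrist cam [0.133  0.6164 0.3745] [[ 0.3375  0.9413 -0.0024]
 [ 0.8908 -0.3186  0.3239]
 [ 0.3042 -0.1114 -0.9461]] 290.28221230372657 312.676803894268 196.00001881524025
```

```bash
python3 -m jog '{"linear":[[27,-36,0],[27,-36,0],[27,-36,0],[27,-36,0],[27,-36,0],[27,-36,0],[27,-36,0],[27,-36,0],[27,-36,0],[27,-34,0],[0,0,0],[0,0,0]],"turn":[0.3,0.3,0.3,0.3,0.3,0.3,0.3,0.3,0.3,0.3,0,0]}' 0.45 60
python3 - <<'E'
from h import *
import json
im=snapshot('wrist'); c=get_calibration('wrist'); cv2.imwrite('pics/w1.png',im[:,:,::-1])
np.set_printoptions(precision=4,suppress=True)
json.dump({k:np.array(v).tolist() for k,v in c.items()},open('w1.json','w'))
print(sense()['tcp_pos'],sense()['tool_rot'],sense()['q'])
E
```

```text
t: 1.6
tcp_pos: [0.4808, 0.2302, 0.4043]
tool_rot: [0.042, 0.999, 0.0, -0.001]
force: [0.4, -0.2, 0.2]
finger_gap: 0.451
gripper_force: 0.0
[0.4805 0.2307 0.4044] [ 0.0413  0.9991 -0.     -0.0008] [ 0.2377  0.4047  1.663   0.0004  1.0753 -1.2507]
```

View pics/w1.png

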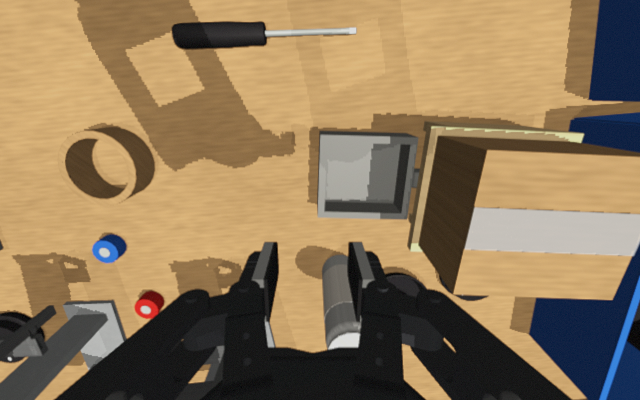

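The wrist view shows the pan's rim with corners near (320,129), (317,218), (408,219) and (417,136). The front wall is the left edge.

```bash
python3 - <<'E'
from h import *
import json
np.set_printoptions(precision=4,suppress=True)
w=json.load(open('w1.json'));t=get_calibration('top')
def lines(fn,box):
    im=cv2.imread(fn);x,y,a,b=box
    s=cv2.cvtColor(im,cv2.COLOR_BGR2HSV)[y:y+b,x:x+a]
    m=((s[:,:,1]<60)).astype(np.uint8)*255
    m=cv2.morphologyEx(m,cv2.MORPH_OPEN,np.ones((5,5)))
    k,_=cv2.findContours(m,cv2.RETR_EXTERNAL,cv2.CHAIN_APPROX_NONE)
    k=max(k,key=cv2.contourArea);h=cv2.convexHull(k)
    q=cv2.approxPolyDP(h,4,True)[:,0]+[x,y]
    return q
qw=lines('pics/w1.png',(300,115,122,115));qt=lines('pics/top0.png',(195,180,60,60))
print(qw.tolist(),qt.tolist())
for q in qw: print('w',q,onz(w,q.astype(float),.045))
for q in qt: print('t',q,onz(t,q.astype(float),.045))
for a,b in [((318.5,129),(247.7,195)),((317,218.5),(246.2,228.7))]: print(tri([(w,a),(t,b)]))
for n,p,z in [('tape c',(110,162),.045),('sd tip',(355,31),.005),('sd end',(174,36),.02),('sd blade start',(266,33),.02)]: print(n,onz(w,p,z))
E
```

```text
[[321, 131], [417, 138], [418, 176], [406, 218], [318, 216]] [[213, 192], [245, 195], [242, 227], [206, 223]]
w [321 131] [0.4343 0.244  0.045 ]
w [417 138] [0.4508 0.3511 0.045 ]
w [418 176] [0.4953 0.3537 0.045 ]
w [406 218] [0.5479 0.3408 0.045 ]
w [318 216] [0.5364 0.2328 0.045 ]
t [213 192] [0.5451 0.3278 0.045 ]
t [245 195] [0.5348 0.2316 0.045 ]
t [242 227] [0.4384 0.2408 0.045 ]
t [206 223] [0.452  0.3483 0.045 ]
(array([ 0.505 ,  0.2483, -0.1773]), [np.float64(0.050080322027070884), np.float64(0.05008032202707079)])
(array([0.4361, 0.2169, 0.266 ]), [np.float64(0.020518783852309964), np.float64(0.020518783852309992)])
tape c [ 0.4493 -0.0022  0.045 ]
sd tip [0.3312 0.2911 0.005 ]
sd end [0.3224 0.0921 0.02  ]
sd blade start [0.3279 0.1925 0.02  ]
```

```bash
python3 - <<'E'
from h import *
import json
np.set_printoptions(precision=4,suppress=True)
w=json.load(open('w1.json'));t=get_calibration('top')
for a,b in [((320,130),(244.5,228)),((317.5,217.5),(246.2,195)),]: print(tri([(w,a),(t,b)]))
im=cv2.imread('pics/w1.png'); a=cv2.resize(im[115:230,300:430],None,fx=4,fy=4,interpolation=cv2.INTER_CUBIC)
b=cv2.resize(cv2.imread('pics/top0.png')[180:240,190:260],None,fx=4,fy=4,interpolation=cv2.INTER_CUBIC)
o=np.zeros((460,800,3),np.uint8);o[:,:520]=a;o[:240,520:800]=b;cv2.imwrite('pics/crop2.png',o)
E
```

```text
(array([ 0.4381,  0.2429, -0.0154]), [np.float64(0.0017549580004386015), np.float64(0.0017549580004385945)])
(array([0.5355, 0.2298, 0.0487]), [np.float64(0.002565290042892955), np.float64(0.002565290042892874)])
```

View pics/crop2.png

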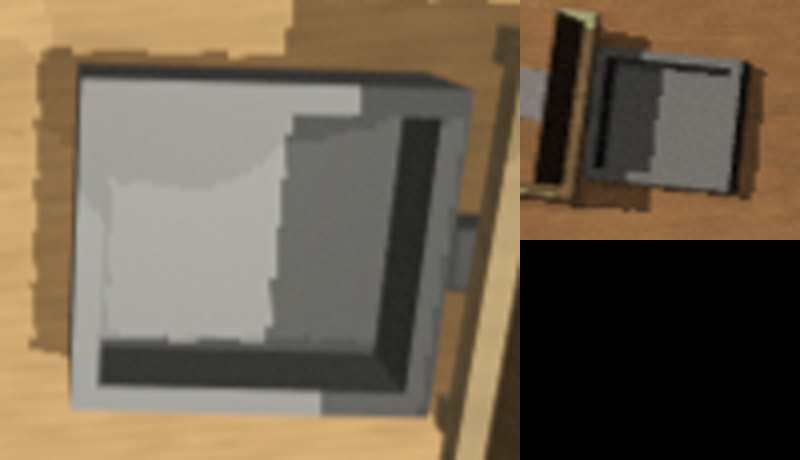

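In the crop, the rim's front corners are at wrist (320,134.5) and (318,217), and at top (242.5,227) and (245,195).

```bash
python3 - <<'E'
from h import *
import json
np.set_printoptions(precision=4,suppress=True)
w=json.load(open('w1.json'));t=get_calibration('top')
for a,b in [((320,134.5),(242.7,227.2)),((318,217),(245,195)),]: print(tri([(w,a),(t,b)]),onz(w,a,.045))
E
```

```text
(array([0.4392, 0.2421, 0.0268]), [np.float64(0.0012521858742201425), np.float64(0.0012521858742201924)]) [0.438  0.2426 0.045 ]
(array([0.5347, 0.2318, 0.0508]), [np.float64(0.0011132202818547438), np.float64(0.0011132202818547295)]) [0.5377 0.2327 0.045 ]
```

```bash
python3 -m jog '{"linear":[[7,11,-30],[0,0,-45],[0,0,-45],[0,0,-40],[0,0,-30],[0,0,-24],[0,0,0],[0,0,0]],"turn":[-0.2,0,0,0,0,0,0,0]}' 0.45 80 && python3 -m jog '{"linear":[[0,0,0],[0,0,0],[0,0,0],[0,0,0],[0,0,0],[0,0,0]],"turn":[0,0,0,0,0,0]}' 0 80
```

```text
t: 2.65
tcp_pos: [0.4881, 0.242, 0.1914]
tool_rot: [0.05, 0.999, 0.0, 0.0]
force: [-0.3, -0.8, 0.8]
finger_gap: 0.452
gripper_force: 0.0
t: 3.4
tcp_pos: [0.4886, 0.2414, 0.192]
tool_rot: [0.05, 0.999, 0.0, 0.001]
force: [-0.9, -0.1, 5.4]
finger_gap: 0.075
gripper_force: 79.3
```

```bash
python3 -m jog '{"linear":[[0,0,3],[-1,-10,0],[-2,-20,0],[-2,-25,0],[-3,-25,0],[-2,-25,0],[-3,-25,0],[-2,-20,0],[0,0,0]],"turn":[0,0,0,0,0,0,0,0,0]}' && python3 -m jog '{"linear":[[0,0,6],[5,-2,6],[6,-2,0],[7,-2,0],[7,-2,0],[7,-1,0],[6,0,0],[6,0,0],[6,0,0],[6,0,0],[0,0,0]],"turn":[0,1,1,1,1,1,1,1,1,1,0]}'
python3 - <<'E'
from h import *
im=snapshot('top'); cv2.imwrite('pics/top1.png',im[:,:,::-1])
a=cv2.resize(im[90:290,140:380,::-1],None,fx=2,fy=2)
cv2.imwrite('pics/crop3.png',np.hstack([a[:,:480],np.zeros((400,0,3),np.uint8)])); print(sense()['tcp_pos'])
E
```

```text
t: 4.53
tcp_pos: [0.4728, 0.089, 0.1935]
tool_rot: [0.052, 0.999, -0.0, -0.001]
force: [0.0, 0.2, -2.0]
finger_gap: 0.074
gripper_force: 78.2
t: 5.9
tcp_pos: [0.5296, 0.0828, 0.2061]
tool_rot: [-0.336, 0.942, -0.0, 0.001]
force: [0.7, 0.5, -2.3]
finger_gap: 0.083
gripper_force: 78.3
[0.52913002 0.08279562 0.20593996]
```

View pics/crop3.png

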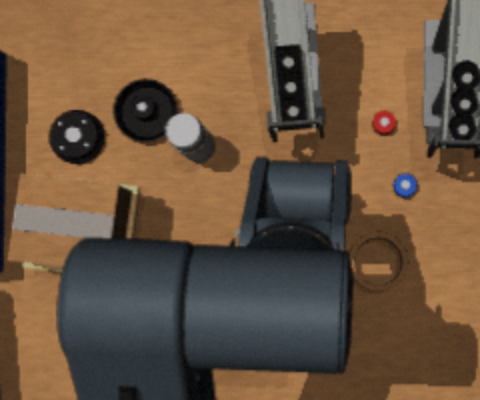

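The arm hides the scoop, but the -2.3 N load shows it's held. The tape, chutes and can haven't moved. I'll set the scoop down and let go.

```bash
python3 -m jog '{"linear":[[0,0,-5],[0,0,-5],[0,0,-3],[0,0,-1],[0,0,0]],"turn":[0,0,0,0,0]}' && python3 -m jog '{"linear":[[0,0,0],[0,0,0],[0,0,0],[0,0,0]],"turn":[0,0,0,0]}' 0.4 && python3 -m jog '{"linear":[[0,0,20],[0,0,40],[0,0,50],[-20,25,50],[-40,40,45],[-35,35,0],[0,0,0],[0,0,0]],"turn":[0,0,0,0,0,0,0,0]}'
python3 - <<'E'
from h import *
import json
im=snapshot('wrist'); c=get_calibration('wrist'); cv2.imwrite('pics/w2.png',im[:,:,::-1])
json.dump({k:np.array(v).tolist() for k,v in c.items()},open('w2.json','w'))
E
```

```text
t: 6.58
tcp_pos: [0.5289, 0.0822, 0.192]
tool_rot: [-0.336, 0.942, 0.0, -0.0]
force: [-1.8, 0.1, 3.5]
finger_gap: 0.075
gripper_force: 79.2
t: 7.08
tcp_pos: [0.5293, 0.0822, 0.1917]
tool_rot: [-0.336, 0.942, -0.0, 0.0]
force: [-0.1, -0.2, -0.6]
finger_gap: 0.402
gripper_force: 0.0
t: 8.07
tcp_pos: [0.4398, 0.1768, 0.3907]
tool_rot: [-0.336, 0.942, -0.0, 0.0]
force: [0.9, 0.5, 0.1]
finger_gap: 0.4
gripper_force: 0.0
```

View pics/w2.png

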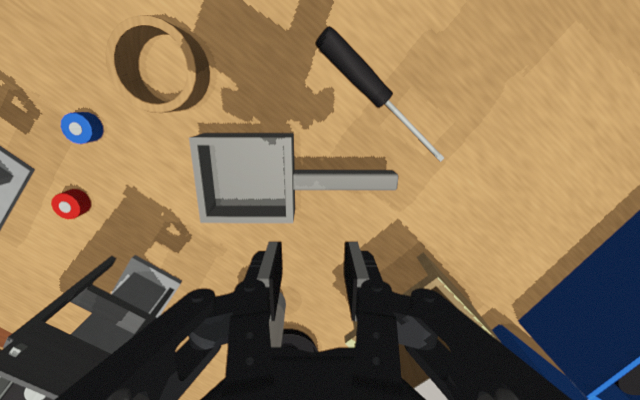

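The scoop lies on the open bench. The pan rim is at about (191..294, 134..222), and the handle runs from (294,180) to (397,181).

```bash
python3 - <<'E'
from h import *
import json
np.set_printoptions(precision=4,suppress=True)
w=json.load(open('w2.json'))
im=cv2.imread('pics/w2.png');hs=cv2.cvtColor(im,cv2.COLOR_BGR2HSV)
for u in (310,330,350,370,390):
    col=hs[160:200,u]; g=np.where(col[:,1]<50)[0]+160; print(u,g.min(),g.max(),col[g-160,2].tolist())
row=hs[181,380:410]; print('end',np.where(row[:,1]<50)[0].max()+380)
f=np.array([.5289,.0822]);
for y in (-50.7,-49.5):
    d=np.array([np.cos(np.radians(y)),np.sin(np.radians(y))]);
    P=[[*(f-k*d),.045] for k in (-4,176,226)]; print(y,P[1],proj(w,P).tolist())
for p in [(310,179),(390,180)]: print(onz(w,p,.045))
E
```

```text
310 170 189 [52, 51, 49, 71, 106, 134, 150, 156, 155, 154, 152, 153, 154, 152, 152, 151, 157, 162, 156, 152]
330 171 189 [49, 50, 72, 104, 133, 151, 159, 157, 155, 154, 154, 154, 153, 152, 153, 151, 150, 145, 146]
350 171 189 [51, 52, 70, 106, 135, 152, 156, 157, 156, 156, 153, 154, 153, 152, 151, 152, 151, 145, 143]
370 171 189 [51, 49, 62, 101, 131, 151, 157, 157, 156, 156, 156, 155, 154, 153, 153, 153, 151, 148, 140]
390 171 189 [49, 51, 66, 104, 133, 151, 158, 158, 156, 156, 156, 155, 154, 154, 152, 152, 152, 147, 142]
end 397
-50.7 [np.float64(-110.94613358244884), np.float64(136.27807691186507), 0.045] [[-971.4816921033869, 191.05018735907976], [24961792362.150806, -1083492.8094170028], [2599641034.4825044, -61214.51388794008]]
-49.5 [np.float64(-113.77395650611233), np.float64(133.91364994560544), 0.045] [[-1175.60645178384, 218.84083998923776], [3353037.996720262, -66448.8077697247], [2829515.5994520662, -55977.2502269709]]
[0.4465 0.177  0.045 ]
[0.3902 0.2477 0.045 ]
```

```bash
python3 - <<'E'
from h import *
import json
np.set_printoptions(precision=4,suppress=True)
w=json.load(open('w2.json'))
f=np.array([.5289,.0822]);d=np.array([np.cos(np.radians(-50.7)),np.sin(np.radians(-50.7))])
P=[[*(f-k*d),.045] for k in (-.004,.176,.226)]; print(P[1],proj(w,P))
a,b,e=[onz(w,p,.045) for p in [(310,181.3),(390,181.7),(396,181.7)]];print(a,b,e,np.degrees(np.arctan2(*(a-b)[[1,0]])))
u=(a-b)/np.linalg.norm(a-b);print('grip',e+.05*u)
t=get_calibration('top');im=snapshot('top');cv2.imwrite('pics/top2.png',im[:,:,::-1]);print(proj(t,P))
c=cv2.resize(im[160:260,200:340,::-1],None,fx=5,fy=5,interpolation=cv2.INTER_CUBIC);cv2.imwrite('pics/crop4.png',c)
E
```

```text
[np.float64(0.4174249664175512), np.float64(0.21839587691186507), 0.045] [[195.8027 182.133 ]
 [354.5615 182.1149]
 [398.7252 182.1162]]
[0.4486 0.1787 0.045 ] [0.3917 0.2491 0.045 ] [0.3874 0.2544 0.045 ] -50.99831548351455
grip [0.4188 0.2155 0.045 ]
[[295.5609 195.4266]
 [249.4886 233.9124]
 [236.533  244.7301]]
```

```bash
python3 -m jog '{"linear":[[-2,4,0],[-2,4,0],[-2,4,0],[-2,4,0],[-2,4,0],[-2,4,0],[-2,4,0],[-2,4,0],[-2,4,0],[-3,4,0],[0,0,0],[0,0,0]],"turn":[-1,-1,-1,-1,-1,-1,-1,-1,-1,-1,-1,-1]}' 0.5 && python3 -m jog '{"linear":[[0,0,-10],[0,0,-20],[0,0,-20],[0,0,-20],[0,0,-10],[0,0,0],[0,0,0],[0,0,0]],"turn":[-1,-1,-1,-1,-1,-1,0,0]}'
python3 - <<'E'
from h import *
import json
np.set_printoptions(precision=4,suppress=True)
im=snapshot('wrist'); w=get_calibration('wrist'); cv2.imwrite('pics/w3.png',im[:,:,::-1])
print(sense()['tcp_pos'],sense()['tool_rot'],sense()['q'])
f=np.array([.5289,.0822]);d=np.array([np.cos(np.radians(-50.9)),np.sin(np.radians(-50.9))])
P=[[*(np.array([.4185,.2165])-k*d),.045] for k in (-.05,0,.05)];p=proj(w,P);print(p)
hs=cv2.cvtColor(im,cv2.COLOR_RGB2HSV)
for v in (p[2]*.8+p[1]*.2)[None]:
    y=int(v[1]);r=hs[y,int(v[0])-40:int(v[0])+40];g=np.where(r[:,1]<50)[0]+int(v[0])-40;print(y,g.tolist(),hs[y,g,2].tolist())
u=int(p[2][0]);c=hs[:,u];g=np.where(c[int(p[2][1])-40:int(p[2][1])+40,1]<50)[0]+int(p[2][1])-40;print(u,g.tolist())
E
```

```text
t: 9.68
tcp_pos: [0.4197, 0.2161, 0.3901]
tool_rot: [0.182, 0.983, -0.0, -0.0]
force: [-0.4, -0.8, -0.4]
finger_gap: 0.499
gripper_force: 0.0
t: 10.68
tcp_pos: [0.4193, 0.2164, 0.3104]
tool_rot: [0.428, 0.904, -0.0, 0.0]
force: [-0.3, 0.6, -0.6]
finger_gap: 0.499
gripper_force: 0.0
[0.4191 0.2165 0.3106] [0.4285 0.9035 0.0001 0.0001] [ 0.2393  0.4786  1.9016 -0.      0.7612 -0.4458]
[[311.2437 249.5212]
 [311.3406 198.1519]
 [311.4514 139.6654]]
151 [300, 301, 302, 303, 304, 305, 306, 307, 308, 309, 310, 311, 312, 313, 314, 315, 316, 317, 318, 319, 320, 321, 322] [112, 133, 151, 159, 160, 160, 160, 159, 161, 160, 161, 160, 160, 162, 161, 161, 161, 163, 162, 163, 160, 148, 133]
311 [136, 137, 138, 139, 140, 141, 142, 143, 144, 145, 146, 147, 148, 149, 150, 151, 152, 153, 154, 155, 156, 157, 158, 159, 160, 161, 162, 163, 164, 165, 166, 167, 168, 169, 170, 171, 172, 173, 174, 175, 176, 177, 178]
```

```bash
python3 -m jog '{"linear":[[0,0,-30],[0,0,-40],[0,0,-30],[0,0,-20],[0,0,-3],[0,0,0]],"turn":[0,0,0,0,0,0]}' 0.5 120 && python3 -m jog '{"linear":[[0,0,0],[0,0,0],[0,0,0],[0,0,0],[0,0,0],[0,0,0]],"turn":[0,0,0,0,0,0]}' 0 120 && python3 -m jog '{"linear":[[0,0,5],[0,0,10],[0,0,15],[0,0,15],[0,0,0]],"turn":[0,0,0,0,0]}'
```

```text
t: 11.48
tcp_pos: [0.4189, 0.2168, 0.1879]
tool_rot: [0.428, 0.904, 0.0, 0.0]
force: [0.5, -0.8, 0.6]
finger_gap: 0.496
gripper_force: 0.0
t: 12.22
tcp_pos: [0.4187, 0.2169, 0.1884]
tool_rot: [0.428, 0.904, 0.0, 0.001]
force: [-1.1, 0.8, 7.5]
finger_gap: 0.214
gripper_force: 117.1
t: 12.85
tcp_pos: [0.419, 0.2169, 0.2342]
tool_rot: [0.429, 0.904, 0.001, 0.001]
force: [-0.0, 1.6, -2.5]
finger_gap: 0.212
gripper_force: 117.1
```

```bash
python3 - <<'E'
import cv2,numpy as np
def c(n,x,y,w,h,s=None): return cv2.resize(cv2.imread(f'pics/{n}.png')[y:y+h,x:x+w],(400,300),interpolation=cv2.INTER_CUBIC)
o=np.vstack([np.hstack([c('top0',256,115,64,48),c('scene0',288,205,80,60)]),np.hstack([c('w1',0,295,140,105),c('w2',0,250,200,150)])])
cv2.imwrite('pics/crop5.png',o)
E
```

```text
(no output)
```

View pics/crop5.png

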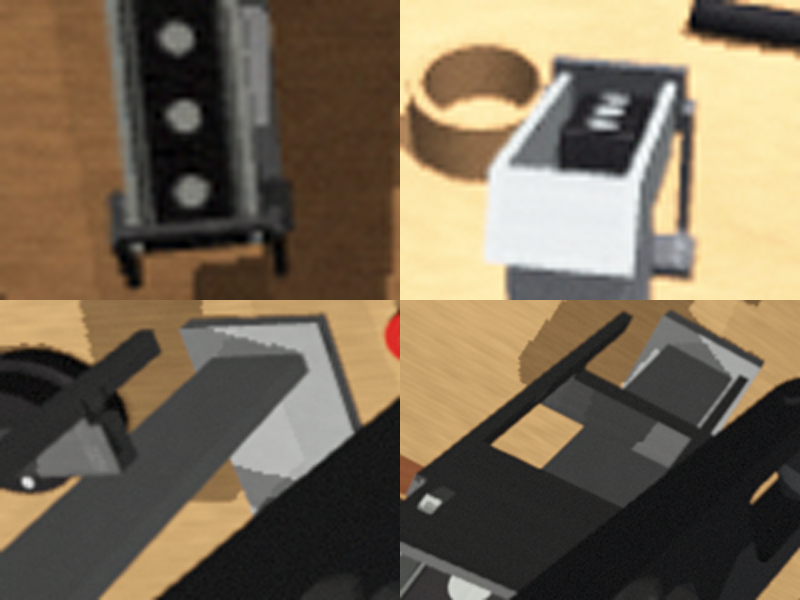

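```bash
python3 - <<'E'
from h import *
import json
np.set_printoptions(precision=4,suppress=True)
t=get_calibration('top');s=get_calibration('scene');w2=json.load(open('w2.json'));w1=json.load(open('w1.json'))
for a,b in [((284.5,121.4),(332,225)),((285.4,133.7),(329.4,227.4)),((286.4,145.4),(328,230)),((274.2,151),(345.6,219)),((302,149.5),(319.2,217))]: print(tri([(t,a),(s,b)]))
for z in (.2,.21,.22): print(z,onz(t,(286.4,145.4),z))
print(onz(t,(284.5,121.4),.244))
print('lip center in w2,w1',proj(w2,[[.63,.09,.2]]),proj(w1,[[.63,.09,.2]]))
print('bar pts w2',proj(w2,[[.63,.13,.21],[.63,.05,.21],[.65,.13,.115],[.65,.05,.115]]))
E
```

```text
(array([0.7062, 0.1037, 0.2538]), [np.float64(0.005030780687321472), np.float64(0.005030780687321475)])
(array([0.6809, 0.0985, 0.225 ]), [np.float64(0.00020502539400073006), np.float64(0.00020502539400072176)])
(array([0.6558, 0.0943, 0.1954]), [np.float64(0.0032189058833943683), np.float64(0.0032189058833943965)])
(array([0.6357, 0.1293, 0.2192]), [np.float64(0.0003943037835614797), np.float64(0.0003943037835614318)])
(array([0.6384, 0.0602, 0.2163]), [np.float64(0.005563792660399464), np.float64(0.005563792660399478)])
0.2 [0.6543 0.0973 0.2   ]
0.21 [0.6523 0.0967 0.21  ]
0.22 [0.6503 0.0962 0.22  ]
[0.7095 0.0993 0.244 ]
lip center in w2,w1 [[ 54.901  352.0788]] [[160.8855 401.8819]]
bar pts w2 [[ 96.1567 390.9157]
 [-14.8048 334.9011]
 [151.7319 314.7718]
 [ 80.2695 272.9925]]
```

```bash
python3 - <<'E'
from h import *
import json
np.set_printoptions(precision=4,suppress=True)
t=get_calibration('top');s=get_calibration('scene');w=json.load(open('w2.json'))
for z in (.115,.13): print(z,onz(w,(90,287),z),onz(w,(145,317),z),onz(w,(115,257.5),z))
# edge profile across the bar in w2 around (117,302), perpendicular direction
im=cv2.cvtColor(cv2.imread('pics/w2.png'),cv2.COLOR_BGR2GRAY)
n=np.array([-.48,.88])
print([int(im[int(302-n[1]*-k),int(117+n[0]*k)]) for k in range(-16,16)])
# predicted outlines for lip (.646,.0955), yaw 3
y=np.radians(3);R=np.array([[np.cos(y),-np.sin(y)],[np.sin(y),np.cos(y)]])
def W(x,yy,z): return [*(np.array([.646,.0955])+R@[x,yy]),z]
print('bar w2 front/back bottom +y,-y',proj(w,[W(5,42,.115),W(5,-42,.115),W(29,42,.115),W(29,-42,.115)]))
print('bar scene',proj(s,[W(5,42,.115),W(29,42,.115),W(29,42,.13)]))
print('bar mid w2 front/back',proj(w,[W(.005,0,.115),W(.029,0,.115)]))
for n,c in (('top',t),('scene',s)): print(n,proj(c,[W(0,.028,.21),W(0,-.028,.21),W(.208,.028,.33),W(.208,-.028,.33),W(.029,.042,.115),W(.005,.042,.115),W(.029,.042,.125)]))
E
```

```text
0.115 [0.6592 0.0647 0.115 ] [0.6571 0.1259 0.115 ] [0.612  0.0687 0.115 ]
0.13 [0.6419 0.0683 0.13  ] [0.64   0.1258 0.13  ] [0.5976 0.0721 0.13  ]
[65, 63, 64, 65, 62, 63, 64, 61, 64, 62, 63, 59, 41, 38, 38, 38, 37, 39, 39, 55, 61, 63, 63, 61, 62, 62, 63, 63, 61, 62, 64, 65]
bar w2 front/back bottom +y,-y [[ 1.1700e+03  9.6194e+02]
 [ 1.6881e+03  9.2484e+02]
 [ 6.0274e+02  9.9910e+02]
 [-4.1182e+08 -1.0567e+07]]
bar scene [[ 306.7402  204.2647]
 [-169.1067  -72.3142]
 [-169.0002  -72.097 ]]
bar mid w2 front/back [[121.6239 298.0746]
 [112.0853 313.4225]]
top [[276.4895 148.3745]
 [297.2599 147.0518]
 [267.6675  55.9025]
 [290.3495  54.5449]
 [273.5191 144.9788]
 [274.0171 153.1587]
 [273.2358 144.299 ]]
scene [[342.2872 223.9477]
 [319.1144 221.7083]
 [332.2785 245.469 ]
 [301.802  242.2882]
 [345.3811 261.518 ]
 [346.3403 254.8095]
 [345.5386 258.6128]]
```

```bash
python3 - <<'E'
from h import *
import json
np.set_printoptions(precision=4,suppress=True)
t=get_calibration('top');w=json.load(open('w2.json'))
print(tri([(t,(300.8,159)),(w,(115,257.5))]),tri([(t,(300.8,160)),(w,(114,258.5))]))
E
```

```text
(array([0.6353, 0.0621, 0.0903]), [np.float64(0.0011241353081558776), np.float64(0.0011241353081558809)]) (array([0.6315, 0.0625, 0.0958]), [np.float64(0.0016861211022931874), np.float64(0.0016861211022931306)])
```

```bash
python3 -m jog '{"linear":[[2,-12,-10],[2,-12,-10],[2,-12,0],[2,-12,0],[2,-12,0],[2,-12,0],[2,-12,0],[2,-12,0],[2,-12,0],[2,-12,0],[2,-9,0],[0,0,0]],"turn":[0.98,0.98,0.98,0.98,0.98,0.98,0.98,0.98,0.98,0.98,0.95,0]}' && python3 -m jog '{"linear":[[0,0,0],[0,0,0]],"turn":[0,0]}'
python3 - <<'E'
from h import *
import json
np.set_printoptions(precision=4,suppress=True)
s=sense();print(s['tcp_pos'],s['tool_rot'],np.degrees(2*np.arctan2(s['tool_rot'][1],s['tool_rot'][0]))-90)
im=snapshot('wrist'); c=get_calibration('wrist'); cv2.imwrite('pics/w4.png',im[:,:,::-1])
json.dump({k:np.array(v).tolist() for k,v in c.items()},open('w4.json','w'))
sc=snapshot('scene');cv2.imwrite('pics/scene4.png',sc[:,:,::-1])
a=cv2.resize(im[100:400,120:520,::-1],(400,300));b=cv2.resize(sc[190:290,270:403,::-1],(400,300))
cv2.imwrite('pics/crop6.png',np.hstack([a,b]))
E
```

```text
t: 14.35
tcp_pos: [0.4407, 0.0873, 0.2125]
tool_rot: [-0.025, 1.0, -0.0, -0.0]
force: [-0.3, -0.3, -1.8]
finger_gap: 0.214
gripper_force: 117.2
t: 14.6
tcp_pos: [0.4404, 0.0881, 0.2126]
tool_rot: [-0.026, 1.0, 0.0, -0.0]
force: [-0.4, -0.3, -2.2]
finger_gap: 0.215
gripper_force: 117.2
[0.4404 0.0881 0.2126] [-0.0261  0.9997  0.     -0.0002] 92.9925580414284
```

View pics/crop6.png

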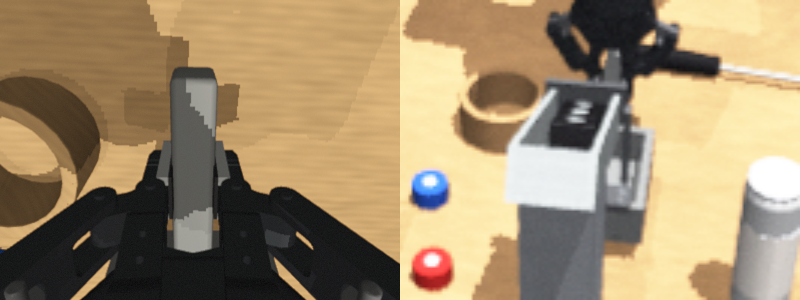

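The handle sits straight in the pads. The scene view shows the pan's front +y corner beside the chute, with its top at about px (351.5,258) and bottom at (350.5,271). I'll compare those with the prediction for a level scoop.

```bash
python3 - <<'E'
from h import *
np.set_printoptions(precision=4,suppress=True)
s=get_calibration('scene');y=np.radians(3);R=np.array([[np.cos(y),-np.sin(y)],[np.sin(y),np.cos(y)]])
g=np.array([.4404,.0881])
for dz in (0,-.01): print(proj(s,[[*(g+R@[x,.05]),.0246+z+dz] for x,z in ((.18,0),(.18,.045),(.07,.045))]))
im=cv2.imread('pics/scene4.png');hs=cv2.cvtColor(im,cv2.COLOR_BGR2HSV)
for u in (346,348,350): print(u,[(int(a),int(b)) for a,b in hs[225:280:1,u,1:]])
E
```

```text
[[350.304  271.5679]
 [351.0911 259.6742]
 [354.5366 232.6834]]
[[350.1341 274.1296]
 [350.913  262.3703]
 [354.3552 235.3229]]
346 [(20, 165), (21, 168), (33, 161), (36, 85), (41, 80), (38, 81), (31, 90), (5, 113), (5, 111), (20, 76), (19, 68), (14, 73), (10, 75), (14, 71), (18, 72), (18, 72), (10, 78), (10, 76), (5, 111), (3, 167), (7, 177), (3, 192), (3, 190), (4, 182), (5, 168), (4, 182), (5, 195), (8, 168), (14, 143), (16, 145), (14, 141), (13, 142), (5, 146), (2, 148), (2, 124), (10, 77), (6, 79), (12, 84), (3, 84), (0, 82), (12, 86), (9, 86), (9, 88), (6, 89), (9, 86), (14, 91), (87, 129), (123, 157), (123, 156), (119, 156), (118, 203), (102, 243), (95, 247), (96, 246), (100, 247)]
348 [(89, 250), (91, 249), (93, 249), (106, 239), (124, 152), (124, 148), (94, 157), (27, 192), (4, 197), (2, 116), (9, 87), (12, 86), (0, 89), (3, 87), (9, 87), (12, 87), (3, 84), (10, 76), (13, 97), (4, 123), (6, 126), (4, 124), (4, 122), (8, 126), (2, 130), (4, 134), (5, 141), (5, 145), (3, 149), (3, 157), (5, 165), (1, 177), (1, 200), (2, 217), (3, 175), (15, 87), (6, 85), (3, 87), (14, 88), (14, 89), (6, 87), (12, 88), (6, 83), (6, 86), (9, 85), (11, 91), (96, 154), (123, 208), (108, 237), (89, 250), (91, 249), (96, 248), (96, 246), (97, 248), (94, 249)]
350 [(90, 251), (91, 250), (92, 250), (92, 249), (94, 248), (95, 248), (87, 248), (56, 238), (0, 202), (5, 147), (6, 89), (13, 100), (5, 109), (9, 117), (7, 117), (4, 121), (4, 136), (3, 151), (3, 167), (3, 192), (3, 202), (3, 201), (1, 208), (2, 217), (2, 215), (4, 217), (2, 218), (2, 220), (4, 218), (1, 221), (1, 217), (1, 210), (1, 211), (2, 209), (1, 178), (5, 97), (8, 92), (26, 100), (28, 100), (33, 107), (63, 130), (81, 148), (91, 157), (98, 175), (99, 185), (97, 200), (99, 234), (88, 251), (89, 250), (92, 249), (90, 249), (94, 248), (99, 247), (93, 249), (91, 250)]
```

The scoop is level and its height matches the prediction. I'll slide it in under the bar and then raise it.

```bash
python3 -m jog '{"linear":[[8,0,0],[12,0,0],[12,0,0],[9,0,0],[0,0,0],[0,0,12],[0,0,14],[0,0,10],[0,0,0]],"turn":[0,0,0,0,0,0,0,0,0]}' && python3 -m jog '{"linear":[[0,0,8],[0,0,8],[0,0,8],[0,0,0]],"turn":[0,0,0,0]}'
python3 - <<'E'
from h import *
s=sense();print(s['tcp_pos'],s['force'],s['ft_torque'])
sc=snapshot('scene');cv2.imwrite('pics/scene5.png',sc[:,:,::-1])
E
```

```text
t: 15.82
tcp_pos: [0.4818, 0.0878, 0.25]
tool_rot: [-0.026, 1.0, -0.0, 0.001]
force: [0.1, -1.0, -2.0]
finger_gap: 0.216
gripper_force: 117.2
t: 16.32
tcp_pos: [0.4818, 0.0878, 0.2732]
tool_rot: [-0.026, 1.0, -0.0, 0.001]
force: [0.1, 0.6, -2.4]
finger_gap: 0.213
gripper_force: 117.2
[0.48178415 0.08780109 0.27322936] [ 0.07124527  0.5665296  -2.44172468] [0.01967394 0.26126039 0.04547541]
```

```bash
python3 -m jog '{"linear":[[0,0,8],[0,0,8],[0,0,8],[0,0,3],[0,0,0],[0,0,0],[0,0,0],[0,0,0],[0,0,0],[0,0,0]],"turn":[0,0,0,0,0,0,0,0,0,0]}'
python3 - <<'E'
from h import *
s=sense();print(s['tcp_pos'],s['force'],s['ft_torque'])
sc=snapshot('scene');cv2.imwrite('pics/scene6.png',sc[:,:,::-1]);tp=snapshot('top');cv2.imwrite('pics/top6.png',tp[:,:,::-1])
for n in ('scene4','scene5','scene6'):
    g=cv2.cvtColor(cv2.imread(f'pics/{n}.png'),cv2.COLOR_BGR2GRAY); print(n,g[200:235,330].tolist()); print(g[200:235,322].tolist())
print([np.abs(tp[60:155,u].astype(int)).mean().round(1) for u in (283,285,287)])
# white dots in chute in top view
for n in ('top0','top6'):
    g=cv2.cvtColor(cv2.imread(f'pics/{n}.png'),cv2.COLOR_BGR2GRAY)[60:200,278:294]; m=(g<45).astype(np.uint8); print(n,m.sum(1).tolist())
E
```

```text
t: 17.62
tcp_pos: [0.4815, 0.0878, 0.2995]
tool_rot: [-0.026, 1.0, 0.0, -0.0]
force: [-0.3, -0.0, -3.5]
finger_gap: 0.213
gripper_force: 117.8
[0.48153461 0.08781688 0.29950959] [-0.27947821 -0.03228719 -3.51273228] [-0.01758709  0.51787129  0.02516739]
scene4 [32, 80, 131, 137, 140, 109, 75, 46, 33, 38, 32, 27, 34, 80, 137, 142, 148, 139, 97, 62, 65, 65, 68, 97, 171, 175, 172, 227, 86, 135, 164, 40, 49, 45, 36]
[37, 27, 29, 29, 27, 41, 95, 139, 146, 150, 148, 150, 147, 145, 141, 146, 144, 115, 61, 82, 108, 86, 88, 82, 82, 82, 77, 62, 50, 41, 52, 64, 39, 39, 36]
scene5 [30, 29, 30, 29, 29, 32, 29, 48, 72, 71, 68, 91, 131, 132, 61, 61, 65, 69, 62, 61, 62, 62, 64, 100, 168, 177, 172, 224, 90, 133, 164, 40, 52, 42, 36]
[26, 70, 167, 220, 210, 166, 146, 152, 152, 149, 148, 150, 138, 78, 65, 68, 65, 64, 65, 84, 106, 84, 82, 84, 85, 84, 89, 69, 50, 38, 51, 60, 35, 38, 38]
scene6 [123, 126, 125, 131, 129, 83, 64, 61, 60, 63, 62, 64, 64, 63, 65, 67, 59, 59, 71, 84, 85, 78, 56, 46, 49, 50, 47, 50, 46, 47, 51, 94, 199, 243, 244]
[234, 236, 228, 188, 115, 66, 57, 64, 62, 66, 64, 66, 64, 65, 61,
[... 360 characters left out ...]
4, 14, 14, 14, 14, 13, 13, 10, 7, 7, 9, 9, 14, 14, 13, 13, 13, 13, 13, 10, 8, 8, 9, 9, 13, 13, 6, 1, 13, 16, 11, 1, 0, 0, 0, 0, 1, 0, 0, 0, 0, 0, 0, 0, 0, 2, 0, 0, 0, 0, 0, 0, 0, 0, 0, 0, 0, 0, 0, 0, 0, 0, 0, 0, 0, 0, 0, 0, 0, 0, 0, 0, 0, 0, 0, 0]
top6 [0, 0, 0, 0, 0, 0, 0, 0, 0, 0, 0, 0, 0, 0, 0, 0, 0, 0, 0, 0, 0, 0, 0, 0, 0, 0, 0, 0, 0, 0, 0, 0, 0, 0, 0, 0, 0, 0, 0, 0, 0, 0, 0, 0, 0, 0, 0, 0, 0, 0, 0, 0, 0, 0, 0, 0, 0, 0, 0, 0, 0, 0, 0, 0, 0, 0, 0, 0, 0, 0, 0, 0, 0, 0, 0, 0, 0, 0, 0, 0, 0, 0, 0, 0, 0, 0, 0, 0, 0, 10, 16, 16, 16, 13, 12, 11, 11, 11, 11, 11, 11, 6, 4, 10, 10, 10, 10, 10, 10, 10, 10, 10, 10, 10, 10, 10, 9, 9, 9, 9, 9, 9, 9, 0, 0, 0, 0, 16, 15, 0, 0, 0, 0, 0, 0, 0, 0, 0, 0, 0]
```

The chute is empty in the top view. The load of 3.5 N equals scoop, three parts and gate, so all three are in the pan. I'll lower, draw back, and measure the scale meanwhile.

```bash
python3 -m jog '{"linear":[[0,0,-8],[0,0,-14],[0,0,-16],[0,0,-16],[0,0,-16],[0,0,-16],[0,0,-10],[0,0,-3],[0,0,0]],"turn":[0,0,0,0,0,0,0,0,0]}' && python3 -m jog '{"linear":[[-6,0,0],[-12,0,0],[-16,0,0],[-18,0,0],[-18,0,0],[-14,0,0],[-8,0,0],[0,0,0],[0,0,0]],"turn":[0,0,0,0,0,0,0,0,0]}'
python3 - <<'E'
from h import *
np.set_printoptions(precision=4,suppress=True)
sc=snapshot('scene');cv2.imwrite('pics/scene7.png',sc[:,:,::-1])
t=get_calibration('top');im=cv2.imread('pics/top0.png');g=cv2.cvtColor(im,cv2.COLOR_BGR2HSV)
m=((g[:,:,1]<40)&(g[:,:,2]>150)).astype(np.uint8);x=np.zeros_like(m);x[170:250,380:470]=m[170:250,380:470]
k,_=cv2.findContours(x,0,1);k=max(k,key=cv2.contourArea);r=cv2.minAreaRect(k);print(r,[onz(t,p,.04) for p in cv2.boxPoints(r)],onz(t,r[0],.04))
print(sense()['tcp_pos'],sense()['force'])
s=get_calibration('scene');h=cv2.cvtColor(cv2.imread('pics/scene0.png'),cv2.COLOR_BGR2HSV)
m=((h[:,:,1]<40)&(h[:,:,2]>120)).astype(np.uint8)*255
c=np.array([onz(t,p,.04) for p in cv2.boxPoints(r)]);print('scene pred corners z.04',proj(s,c))
gm=cv2.inRange(h,(45,80,40),(85,255,255))[190:250,160:260];gt=cv2.inRange(g,(45,80,40),(85,255,255))[170:250,380:470]
for q,o in ((gm,(160,190)),(gt,(380,170))):
    kk,_=cv2.findContours(q,0,1);kk=max(kk,key=cv2.contourArea);print(cv2.approxPolyDP(cv2.convexHull(kk),2,True)[:,0]+o)
E
```

```text
t: 18.85
tcp_pos: [0.4818, 0.0878, 0.2005]
tool_rot: [-0.026, 1.0, -0.0, 0.0]
force: [0.2, 0.3, -3.2]
finger_gap: 0.208
gripper_force: 117.9
t: 19.98
tcp_pos: [0.3905, 0.0877, 0.2006]
tool_rot: [-0.026, 1.0, -0.0, 0.001]
force: [-0.9, 0.2, -3.9]
finger_gap: 0.211
gripper_force: 117.9
((420.0, 208.0), (52.0, 48.0), 90.0) [array([ 0.5688, -0.2269,  0.04  ]), array([ 0.5668, -0.3728,  0.04  ]), array([ 0.4091, -0.367 ,  0.04  ]), array([ 0.4109, -0.2224,  0.04  ])] [ 0.4885 -0.2974  0.04  ]
[0.3905 0.0877 0.2006] [ 0.3664  0.3467 -3.1186]
scene pred corners z.04 [[226.7783 236.8959]
 [182.0151 229.8647]
 [205.6105 199.8916]
 [246.4897 205.4985]]
[[196 206]
 [182 224]
 [175 223]
 [190 205]]
[[458 194]
 [458 225]
 [450 225]
 [450 194]]
```

```bash
python3 -m jog '{"linear":[[0,0,12],[0,0,25],[0,0,25],[0,0,20],[0,-10,8],[0,-20,0],[0,-28,0],[0,-32,0],[0,-32,0],[0,-32,0],[0,-32,0],[0,-30,0]],"turn":[0,0,0,0,-0.15,-0.15,-0.15,-0.15,-0.15,-0.15,-0.15,-0.15]}' && python3 -m jog '{"linear":[[-3,-32,0],[-4,-32,0],[-5,-32,0],[-5,-28,0],[-5,-22,0],[-3,-12,0],[-1,-5,0],[0,0,0],[0,0,0]],"turn":[0,0,0,0,0,0,0,0,0]}'
python3 - <<'E'
from h import *
np.set_printoptions(precision=4,suppress=True)
s=sense();yaw=np.degrees(2*np.arctan2(s['tool_rot'][1],s['tool_rot'][0]))-180;p=s['tcp_pos'];print(p,yaw,s['force'])
t=get_calibration('top');sc=get_calibration('scene')
print(tri([(t,(450,225)),(sc,(193,205.5))]),tri([(t,(450,194)),(sc,(182,224))]),tri([(t,(458,194)),(sc,(175,223))]))
tp=snapshot('top');si=snapshot('scene');cv2.imwrite('pics/top8.png',tp[:,:,::-1]);cv2.imwrite('pics/scene8.png',si[:,:,::-1])
y=np.radians(yaw);R=np.array([[np.cos(y),-np.sin(y)],[np.sin(y),np.cos(y)]])
print('front wall rim pred',proj(t,[[*(p[:2]+R@[x,v]),p[2]-.188+.045] for x,v in ((.178,.05),(.178,-.05))]))
g=cv2.cvtColor(tp,cv2.COLOR_RGB2GRAY)
print(g[165:200,420].tolist())
h=cv2.cvtColor(tp,cv2.COLOR_RGB2HSV);print(h[188,390:465,2].tolist())
E
```

```text
t: 21.52
tcp_pos: [0.3892, -0.1299, 0.2905]
tool_rot: [0.027, 1.0, 0.0, -0.0]
force: [-0.6, -0.1, -3.3]
finger_gap: 0.208
gripper_force: 117.9
t: 22.65
tcp_pos: [0.3636, -0.2903, 0.2905]
tool_rot: [0.026, 1.0, 0.0, -0.0]
force: [0.0, -0.8, -3.0]
finger_gap: 0.21
gripper_force: 117.9
[ 0.3636 -0.2903  0.2905] -2.954786049282461 [ 0.0474 -0.8011 -2.9789]
(array([ 0.4382, -0.3936,  0.0333]), [np.float64(0.005718566102875344), np.float64(0.005718566102875378)]) (array([ 0.5309, -0.3928,  0.0304]), [np.float64(0.00038045786444868793), np.float64(0.00038045786444870506)]) (array([ 0.5305, -0.4172,  0.0301]), [np.float64(0.00032278085676574103), np.float64(0.00032278085676581286)])
front wall rim pred [[411.1175 186.1955]
 [446.767  187.5316]]
[132, 128, 126, 127, 130, 130, 131, 134, 127, 128, 130, 128, 132, 125, 130, 127, 124, 149, 176, 175, 179, 179, 136, 118, 113, 47, 30, 32, 63, 50, 27, 20, 6, 9, 30]
[155, 150, 138, 131, 47, 67, 166, 179, 177, 177, 178, 178, 178, 178, 179, 179, 178, 174, 142, 68, 39, 53, 124, 119, 118, 116, 117, 116, 116, 119, 121, 119, 119, 118, 119, 121, 118, 121, 122, 121, 119, 123, 123, 121, 121, 123, 124, 124, 125, 126, 126, 124, 123, 136, 137, 113, 112, 115, 113, 113, 112, 113, 118, 112, 114, 115, 112, 113, 114, 111, 125, 147, 154, 153, 154]
```

```bash
python3 -m jog '{"linear":[[0,-1,-10],[0,0,-15],[0,0,-15],[0,0,-10],[0,0,-6],[0,0,-2],[0,0,0]],"turn":[0,0,0,0,0,0,0]}' && python3 -m jog '{"linear":[[0,0,-1],[0,0,-1],[0,0,-1],[0,0,-1],[0,0,0],[0,0,0]],"turn":[0,0,0,0,0,0]}'
```

```text
t: 23.62
tcp_pos: [0.3637, -0.2923, 0.2327]
tool_rot: [0.026, 1.0, -0.0, 0.0]
force: [0.0, -0.2, -2.8]
finger_gap: 0.215
gripper_force: 117.9
t: 24.38
tcp_pos: [0.3636, -0.2923, 0.2288]
tool_rot: [0.026, 1.0, -0.0, 0.0]
force: [-1.9, -0.5, 2.6]
finger_gap: 0.212
gripper_force: 118.6
```

Contact came at the expected plate height. Releasing and backing off upwards.

```bash
python3 -m jog '{"linear":[[0,0,-0.5],[0,0,0],[0,0,0],[0,0,0],[0,0,0],[0,0,0]],"turn":[0,0,0,0,0,0]}' 0.5 && python3 -m jog '{"linear":[[0,0,10],[0,0,30],[0,0,40],[0,0,40],[0,0,30],[0,20,0],[0,50,0],[0,60,0],[0,60,0],[0,30,0],[0,0,0],[0,0,0]],"turn":[0,0,0,0,0,0,0,0,0,0,0,0]}'
python3 - <<'E'
from h import *
tp=snapshot('top');si=snapshot('scene');cv2.imwrite('pics/top9.png',tp[:,:,::-1]);cv2.imwrite('pics/scene9.png',si[:,:,::-1])
a=cv2.resize(tp[110:290,250:490,::-1],(400,300),interpolation=cv2.INTER_CUBIC);a2=cv2.resize(tp[165:255,370:490,::-1],(400,300),interpolation=cv2.INTER_CUBIC);b=cv2.resize(si[180:255,160:260,::-1],(400,300),interpolation=cv2.INTER_CUBIC);b2=cv2.resize(si[::,::,::-1],(400,250))
o=np.zeros((600,800,3),np.uint8);o[:300,:400]=a;o[:300,400:]=a2;o[300:,:400]=b;o[300:550,400:]=b2;cv2.imwrite('pics/crop9.png',o)
E
```

```text
t: 25.12
tcp_pos: [0.3636, -0.2922, 0.2281]
tool_rot: [0.026, 1.0, -0.0, 0.0]
force: [-0.1, -0.3, 0.5]
finger_gap: 0.499
gripper_force: 0.0
t: 26.62
tcp_pos: [0.3635, -0.0721, 0.3778]
tool_rot: [0.026, 1.0, -0.0, -0.0]
force: [0.2, -0.4, -0.3]
finger_gap: 0.502
gripper_force: 0.0
```

View pics/crop9.png

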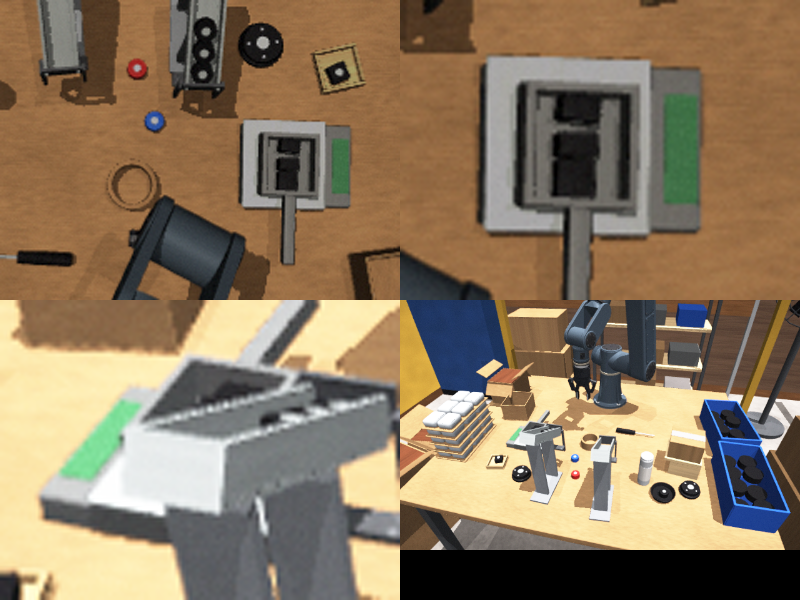

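The filled scoop stands centred on the plate. In the top-right crop the plate spans x 485–650 and the pan 518–640, which matches once parallax is allowed for. The black parts lie inside the pan, the square chute is empty, and everything else is in place with the arm clear.

```bash
python3 -c "
from station import *
print(sign_off())"
```

```text
the job is handed in; nothing more can be done
None
```

I filled the scoop with the three square parts and set it in the middle of the scale's plate with the arm clear of it, and handed the job in at about 27 s. I confirmed the three parts from the empty chute and the load on the wrist rather than by counting them in the pan.

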